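# Let the ink trolley down its rack

## Task

Press the release pad of the sloping rack fully down so that the trolley with the ink jar rolls away from the gate, and let it run freely, your hand at least 5 cm away from it, until its buffer plate has passed the first (upper) pair of brass marks. Then catch the buffer with your fingers moving along in front of it, never letting the trolley run faster than 0.25 m/s, and brake it so gradually that the jar's loose tray does not slide away from the middle of the trolley (12 mm at most): stop it before the second pair of marks, hold it still there for 2 seconds, then ease it down until it rests fully against the blocks at the foot, and take your hand away. Do not touch the jar, leave the release down and leave the other things on the table alone.

Things in the scene. Friction and masses are not known exactly. Their poses are not given: they have to be found in the camera images.
- rack: Fixed wooden rack, 670 mm long. Origin: table level under the rails' middle line, 55 mm downhill of its middle; z up; y uphill along the rails. Two rails slope by 0.021 rad, falling towards -y. Pairs of brass marks on the rails at the rack's y = +47 (first) and -243 mm (second). The release bar and its pad are on the -x side, facing the robot.
- rail_mid (a point): On the rack's middle line (rack x = 0, y = 0), level with the rail tops, 75 mm above the table. The rails are 13 mm wide, inner edges 56 mm either side of this line, from y = -280 to +390 mm, with 30 mm high blocks at both ends. Between them it is open down to an 8 mm board on the table, but for the gate posts.
- trolley (a joint): Distance the trolley has run down the rails, m: 0 at the gate, 0.5 against the foot blocks, 0.15 and 0.44 with its buffer at the first and second marks. It rolls by its own weight when the gate is down: rolling freely it gains 0.06 to 0.11 m/s each second (hidden mass; nominal 0.4 kg, tray 0.1, jar 0.2; rolling resistance 0.09 N).
- buffer (a point): Centre of the downhill face of the trolley's buffer plate (steel, 80 wide, 48 high, 6 mm thick, upright across the rack, from 18 mm below to 30 mm above the rail tops), on a nose 40 mm in front of the tray. This point is 12 mm above the rail tops; rack x = 0, y = +197 mm at the gate, -303 mm at the foot. Fingers put in front of it stop the trolley.
- tray (a joint): Shift of the jar's white tray (104 x 70 mm, 6 mm thick, 14 mm high rim, level) along the trolley, m: 0 centred, + downhill, stops at 0.02 either way. It lies loose and slides when the trolley speeds up or brakes by more than 0.5 m/s each second: about 10 mm for a sudden change of 0.1 m/s, and stays there. Keep it within 12 mm of 0.
- seat (a point): Centre of the tray's top face, where the jar stands: 38 mm above the rail tops and, with the tray centred, 103 mm uphill of the buffer's face.
- jar: Glass ink jar with black lid, 50 mm in diameter, 65 mm high, 0.2 kg, standing loose on the tray. Origin: centre of its underside.
- release (a joint): Travel of the release bar straight down, m: near 0 as found (gate up), 0.036 fully down. It needs about 3 N and stays where it is left; the trolley is free once it passes about 0.031. The bar carries the pad and, 362 mm uphill, two gate posts in front of the buffer.
- pad_top (a point): Centre of the top face of the release pad, a square steel plate 44 x 44 x 6 mm on the robot's side of the rack near the foot, 110 mm above the table when up, 74 mm when fully pressed. In the rack's frame it lies at x = -113, y = -170 mm.
- ink_bottle: Ink jar, 54 mm in diameter, 100 mm high. Bystander, loose; its origin is the centre of its underside.
- tub: Clear open tub 120 x 170 x 55 mm. Bystander, loose; its origin is the centre of its underside.
- brush: Brush lying flat. Bystander, loose; its origin is the centre of its underside.
There are look-alikes about, which are no part of the job. Leave any pink look-alike of the jar alone.

How it is judged:
On the way, in this order (a step that is already met when the one before it is completed fails the run):
1. the release pad is pressed down with the trolley still near the top (value of joint release above 0.031 m and value of joint trolley below 0.1 m), for 0.05 s.
2. the trolley is held still with its buffer between the pairs of brass marks (value of joint trolley between 0.15 and 0.445 m and velocity of joint trolley between -0.03 and 0.03 m/s), for 1.8 s.
3. the trolley has come to rest against the foot blocks (value of joint trolley above 0.49 m and velocity of joint trolley between -0.02 and 0.02 m/s), for 0.2 s.
At the end, for the whole second after the job is handed in: The trolley rests against the foot blocks (within 10 mm) and stands still, its tray lies within 12 mm of the middle, the jar stands upright on it within 12 mm of its centre, and the release bar is still down (all of step 3 and value of joint tray between -0.012 and 0.012 m and horizontal distance between jar and seat below 0.012 m and angle between jar's own z axis and vertical below 0.1 rad and value of joint release above 0.031 m); the robot touches nothing.
It fails at once if the trolley runs faster than 0.25 m/s (velocity of joint trolley above 0.26 m/s).
It fails at once if the hand (the point between its finger pads) comes within 5 cm of the trolley's buffer before that has passed the first marks (value of joint trolley below 0.145 m and distance between the grasp point and buffer below 0.05 m).
It fails at once if the jar's tray slides more than 12 mm from the middle of the trolley, or the jar moves more than 12 mm on it, tips or is touched by the robot (contact force between any of the arm, the fingers and jar above 1 N or value of joint tray above 0.012 m or value of joint tray below -0.012 m or horizontal distance between jar and seat above 0.012 m or angle between jar's own z axis and vertical above 0.15 rad).
It fails at once if a bystander is pushed away or knocked over (distance of any of ink_bottle, tub, brush from where it was at the start of the episode above 0.04 m).
It also fails if it takes over 50 s, if anything falls off the work surface, if the arm or the gripper's body presses on something with over 40 N, if the wrist force passes 120 N, or if a joint passes its speed limit or range.

## Robot

A 6-joint arm with a two-finger parallel gripper is mounted at the origin on the work surface. World frame = base frame: x ahead of the robot, y to its left, z up, the work surface at z = 0. Lengths are in m, angles in rad, forces in N, time in s.
With the tool pointing down it reaches from about 0.375 to 0.975 m from the base axis. Payload 3.8 kg.
Tool frame: the origin (TCP) lies midway between the tips of the shut fingers; the grasp point (between the pads) lies 19 mm behind it; z points along the fingers, y is the line along which they close (so a half turn about z gives the same grasp; the last joint's range is limited). The gripper opens to 88 mm and grips with 3 to 60 N. Pads are 18 mm wide; open, the fingers measure 123 mm over their backs; the gripper's body (75 mm by 187 mm) begins 45 mm behind the grasp point.
Start: joints at [1.097, 0.264, 1.604, -0, 1.274, -0.037], TCP at [0.286, 0.612, 0.239] pointing down, gripper open.
Joint ranges: [-2.63, 2.63], [-0.94, 2.18], [0.31, 2.57], [-1.31, 4.45], [0, 2.66], [-2.55, 2.55]. Speed limits (rad/s): [2.57, 2.57, 3.14, 3.14, 3.14, 3.14].

## Interface

Orientations are given as a unit quaternion [x, y, z, w].
In Python, from cell import env, vision gives the robot as it stands. Calls block until the motion is done:
- env.move_to(position, orientation): joint-space move of the TCP to a pose.
- env.move_straight(position, velocity=0.15, frame=None): straight line of the TCP; frame=None keeps the orientation; velocity is the mean speed in m/s.
- env.set_joints(angles): joint-space move.
- env.release() and env.close_gripper(newtons=None): open the fingers fully, or close them until they stop; newtons is the grip in N (None keeps the last).
- env.pause(seconds).
- env.solve_ik(position, orientation): joint angles nearest the present ones, or None.
- vision.camera(name): name is "scene" or "top" or "wrist"; returns (picture, depth): 480x640x3 uint8, red, green, blue; 480x640 float32, m along the optical axis (not along the pixel's ray), 0 where there is no reading.
- vision.camera_model(name): a dict with "K" (3x3 intrinsics, pixels), "k1" (the pictures are not rectified: a ray, as slopes to the right and down, at radius r is drawn at 1 + k1 r^2 times it, then the intrinsics apply), "R" (3x3) and "t" (3): a world point X has camera coordinates R X + t; the wrist camera has in their place "tool_from_camera" (4x4, takes a point from camera to tool coordinates, whose origin is the TCP and whose axes are the flange's). Camera axes: x right, y down, z forward; pixel columns grow to the right and rows downward; lengths in m; the calibration is good to about 2 mm. A picture is of the moment at which its call begins: read the wrist's pose just before it. camera_model takes no time and is no camera call.
A pose or a line that the arm cannot do raises env.PlanningError and nothing moves.
- env.sign_off(): hands the job in; it is judged then, once.
Readings, each from a call of its own:
- env.get_time(): time.
- env.get_joint_pos(): joint angles.
- env.get_joint_velocities(): joint speeds.
- env.get_effort(): joint torques, N m.
- env.get_ee_pos(): TCP position.
- env.get_orientation(): TCP orientation.
- env.get_wrist_force(): force on the tool from outside, world axes, zero at the start.
- env.get_torque(): the same for the moment, N m.
- env.get_finger_gap(): finger opening in m.
- env.get_finger_force(): force on a finger pad.
Only numpy, scipy, OpenCV 4.12 (cv2) and the standard library are available. Lean on these libraries where they do the work, as an engineer would, in place of code of your own. Each camera call takes 0.05 s, during which the arm holds its last target. There are 200 camera calls.

## Working session

There is one attempt and no reset: what is moved stays moved. The work goes in short steps, each a Python script; the robot and the scene stay as the last script left them, time stands still between calls to the robot, and variables do not carry over. Pictures are saved under pics/ and viewed, at most 10 in all, crops included, and the job is handed in when it is done.

```bash
mkdir -p pics; ls; python3 - <<'E'
from cell import env, vision
import cv2,numpy as np
for n in ("scene","top"):
    p,d=vision.camera(n); cv2.imwrite(f"pics/{n}0.png",p[:,:,::-1]); np.save(f"pics/{n}0.npy",d)
    m=vision.camera_model(n); print(n,{k:np.round(v,4).tolist() for k,v in m.items()})
print(env.get_time(),env.get_orientation())
E
```

```text
pics
scene {'K': [[547.0294, 0.0, 329.4941], [0.0, 547.0294, 243.7588], [0.0, 0.0, 1.0]], 'k1': 0.0043, 'R': [[-0.3516, 0.9361, 0.0074], [0.5885, 0.2271, -0.7759], [-0.7281, -0.2684, -0.6308]], 't': [0.1837, -0.2728, 1.7118]}
top {'K': [[434.8292, 0.0, 322.7642], [0.0, 434.8292, 242.9952], [0.0, 0.0, 1.0]], 'k1': -0.0964, 'R': [[-0.0298, -0.9994, -0.0177], [-0.9973, 0.0309, -0.0666], [0.0671, 0.0157, -0.9976]], 't': [0.0324, 0.5643, 1.1552]}
0.1 [ 2.16643549e-01  9.76250262e-01 -9.66691834e-04 -2.55134512e-04]
```

View pics/scene0.png

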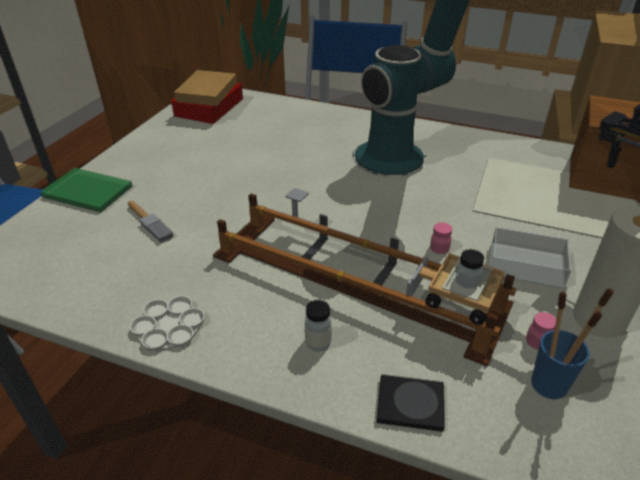

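View pics/top0.png

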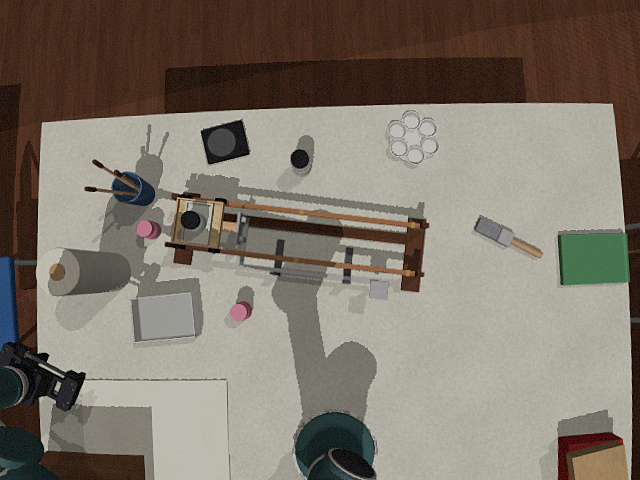

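The scene view shows the rack with the foot at (235,235) and pad at (297,195). In the top view the pad is at (379,289), the buffer at about (242,228), and the rails run from (180,220) to (415,248). Next I'll enlarge for precise points.

```bash
python3 - <<'E'
import cv2
a=cv2.imread("pics/top0.png")[180:305,160:440]; cv2.imwrite("pics/topc.png",cv2.convertScaleAbs(cv2.resize(a,None,fx=2.85,fy=2.85,interpolation=cv2.INTER_CUBIC),alpha=1.5))
a=cv2.imread("pics/scene0.png")[180:370,210:520]; cv2.imwrite("pics/scenec.png",cv2.convertScaleAbs(cv2.resize(a,None,fx=2.5,fy=2.5,interpolation=cv2.INTER_CUBIC),alpha=1.5))
E
```

```text
(no output)
```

View pics/topc.png

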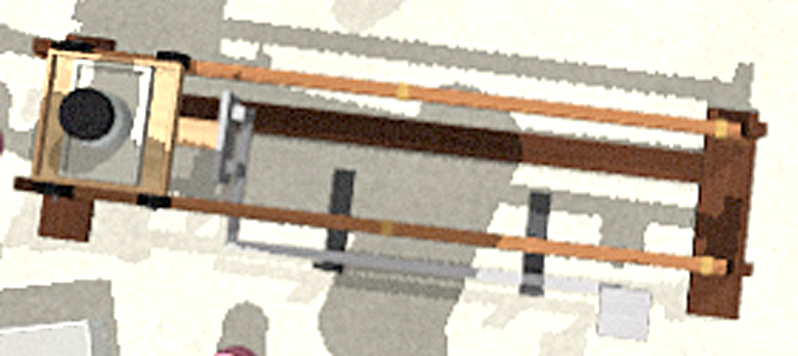

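View pics/scenec.png

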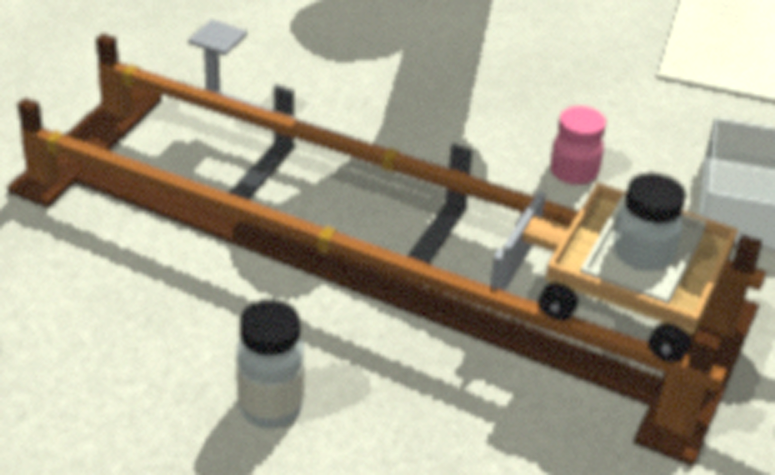

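Marks in the top crop are at (403,91), (386,229), (722,128) and (708,265), with the pad at (624,312). In the scene crop the marks are at (325,240), (390,157), (53,140) and (127,75), with the pad at (218,37). I'll fit the rack pose and triangulate as a check.

```bash
cat > h.py <<'E'
import numpy as np
from cell import env, vision
from scipy.spatial.transform import Rotation as R
def proj(m,X):
    c=np.asarray(X)@np.array(m["R"]).T+np.array(m["t"]); s=c[:,:2]/c[:,2:]
    s=s*(1+m["k1"]*(s**2).sum(1,keepdims=True)); K=np.array(m["K"])
    return s@K[:2,:2].T+K[:2,2]
E
python3 - <<'E'
from h import *
from scipy.optimize import least_squares
T=(np.array([(403,91),(386,229),(722,128),(708,265),(624,312)])+.5)/2.85+[160,180]-.5
S=(np.array([(325,240),(390,157),(53,140),(127,75),(218,37)])+.5)/2.5+[210,180]-.5
L=np.array([(x,y,.075+.021*y) for y in(.047,-.243) for x in(.0625,-.0625)]+[(-.113,-.17,.11)])
mt,ms=[vision.camera_model(n) for n in("top","scene")]
def W(p): 
    c,s=np.cos(p[2]),np.sin(p[2]); return L@np.array([[c,-s,0],[s,c,0],[0,0,1]]).T+[p[0],p[1],p[3] if len(p)>3 else 0]
for use in ("ts","t","s"):
    f=lambda p:np.concatenate([(proj(mt,W(p))-T).ravel()*('t' in use),(proj(ms,W(p))-S).ravel()*('s' in use)])
    r=least_squares(f,[.6,0,0]); print(use,r.x.round(4),r.fun.round(1)[:10],r.fun.round(1)[10:])
    if use=="ts":
        tri=[least_squares(lambda X:np.concatenate([proj(mt,X[None])[0]-t,proj(ms,X[None])[0]-s]),w).x for t,s,w in zip(T,S,W(r.x))]
        print(np.round(tri,4)); print(W(r.x).round(4))
E
```

```text
ts [ 0.5775  0.0315 -0.1457] [-0.4 -0.7 -0.2 -1.1 -1.1 -0.7 -1.2 -0.8 -0.3 -0.3] [-0.1 -2.  -0.6 -0.7 -0.2 -0.9  0.5 -1.7 -1.  -1.6]
[[ 0.6451  0.0688  0.0691]
 [ 0.5196  0.0874  0.0719]
 [ 0.6021 -0.2205  0.0653]
 [ 0.478  -0.2036  0.0622]
 [ 0.4394 -0.1201  0.1043]]
[[ 0.6462  0.069   0.076 ]
 [ 0.5225  0.0871  0.076 ]
 [ 0.6041 -0.218   0.0699]
 [ 0.4804 -0.1998  0.0699]
 [ 0.4411 -0.1203  0.11  ]]
t [ 0.5755  0.03   -0.1444] [ 0.2  0.1  0.4 -0.3 -0.5 -0.1 -0.5 -0.1  0.4  0.4] [-0. -0. -0. -0. -0. -0.  0. -0. -0. -0.]
s [ 0.5822  0.0341 -0.1468] [-0. -0. -0. -0. -0. -0. -0. -0. -0. -0.] [ 0.2 -0.4 -0.1  0.8 -0.1  0.5  0.7 -0.5 -0.7 -0.4]
```

```bash
cat >> h.py <<'E'
YAW=-.1452; O=np.array([.5770,.0310,0.])
C=np.array([[np.cos(YAW),-np.sin(YAW),0],[np.sin(YAW),np.cos(YAW),0],[0,0,1]])
def w(x,y,z): return O+C@[x,y,z]
def hand(h,dz=0.0,x=0.): # TCP for finger face at trolley coordinate h
    y=.197-h-.009; return w(x,y,.075+.021*y+dz)
def quat(s=1):
    yv=s*C[:,0]; zv=np.array([0,0,-1.]); return R.from_matrix(np.c_[np.cross(yv,zv),yv,zv]).as_quat()
def cloud(n,d,m=None):
    import cv2
    m=m or vision.camera_model(n); K=np.array(m["K"]); v,u=np.nonzero(d>0)
    s=cv2.undistortPoints(np.c_[u,v].astype(float)[:,None],K,np.array([m["k1"],0,0,0]))[:,0]
    c=np.c_[s,np.ones(len(s))]*d[v,u][:,None]
    return ((c-np.array(m["t"]))@np.array(m["R"])-O)@C,u,v   # rack frame
def lid_y(n):
    p,d=vision.camera(n); P,u,v=cloud(n,d); rel=P[:,2]-.075-.021*P[:,1]
    k=(abs(P[:,0])<.04)&(rel>.085)&(rel<.115)&(P[:,1]>-.28)&(p[v,u].max(1)<70)
    return (np.median(P[k,1]) if k.sum()>20 else np.nan),k.sum()
E
python3 - <<'E'
from h import *
for n in("scene","top"):
    P,u,v=cloud(n,np.load(f"pics/{n}0.npy"))
    for a in np.arange(-.3,.2,.02):
        k=(P[:,0]>-.105)&(P[:,0]<-.075)&(abs(P[:,1]-a)<.01)
        print(round(a,2),round(P[k,2].max(),3),end="; ")
    print(); print(lid_y(n))
q0=env.get_joint_pos()
for s in(1,-1):
    q=quat(s)
    for p in (w(-.113,-.17,.13),w(-.113,-.17,.073),hand(.22),hand(.4),hand(.52)):
        j=env.solve_ik(p,q); print(s,np.round(p,3),None if j is None else np.round(j,2))
E
```

```text
-0.3 0.004; -0.28 0.013; -0.26 0.014; -0.24 0.015; -0.22 0.006; -0.2 0.006; -0.18 0.111; -0.16 0.112; -0.14 0.11; -0.12 0.054; -0.1 0.077; -0.08 0.079; -0.06 0.051; -0.04 0.05; -0.02 0.05; 0.0 0.005; 0.02 0.072; 0.04 0.005; 0.06 0.007; 0.08 0.004; 0.1 0.079; 0.12 0.077; 0.14 0.004; 0.16 0.006; 0.18 0.005; 
(np.float64(0.30259664883849596), np.int64(376))
-0.3 0.013; -0.28 0.017; -0.26 0.017; -0.24 0.016; -0.22 0.007; -0.2 0.108; -0.18 0.112; -0.16 0.113; -0.14 0.11; -0.12 0.054; -0.1 0.077; -0.08 0.081; -0.06 0.054; -0.04 0.055; -0.02 0.054; 0.0 0.054; 0.02 0.054; 0.04 0.054; 0.06 0.053; 0.08 0.053; 0.1 0.08; 0.12 0.07; 0.14 0.055; 0.16 0.055; 0.18 0.054; 
(np.float64(0.29658567762450766), np.int64(282))
1 [ 0.441 -0.121  0.13 ] [-0.32 -0.06  2.17 -0.    1.03 -0.18]
1 [ 0.441 -0.121  0.073] [-0.32  0.02  2.21 -0.    0.91 -0.18]
1 [ 0.572 -0.001  0.074] [-0.04  0.23  1.97 -0.    0.94  0.1 ]
1 [ 0.546 -0.179  0.071] [-0.36  0.24  1.97 -0.    0.93 -0.21]
1 [ 0.529 -0.298  0.068] [-0.55  0.29  1.9  -0.    0.94 -0.41]
-1 [ 0.441 -0.121  0.13 ] None
-1 [ 0.441 -0.121  0.073] None
-1 [ 0.572 -0.001  0.074] None
-1 [ 0.546 -0.179  0.071] None
-1 [ 0.529 -0.298  0.068] None
```

```bash
python3 - <<'E'
from h import *
import cv2
def T(f,*a,**k):
    t=env.get_time(); f(*a,**k); e=env.get_ee_pos(); print(f.__name__,round(env.get_time()-t,3),np.round(e,4),np.abs(env.get_joint_velocities()).max().round(3))
T(env.close_gripper,10)
e=env.get_ee_pos(); T(env.move_straight,[e[0],e[1],.33],.4)
T(env.move_to,w(-.113,-.17,.16),quat())
T(env.move_straight,w(-.113,-.17,.100+.03),.2)
T(env.move_straight,w(-.07,-.13,.130),.4)
T(env.move_straight,hand(.26,.03),.4)
T(env.move_straight,hand(.26),.3)
print(np.round(C.T@(np.array(env.get_ee_pos())-O),4),env.get_wrist_force())
T(env.move_straight,hand(.43),.1)
for n in("scene","top"):
    p,d=vision.camera(n); cv2.imwrite(f"pics/{n}1.png",p[:,:,::-1]); np.save(f"pics/{n}1.npy",d)
a=cv2.imread("pics/scene1.png")[130:370,210:520]; b=cv2.imread("pics/top1.png")[150:390,160:440]
cv2.imwrite("pics/c1.png",cv2.resize(np.hstack([a,b]),None,fx=1.35,fy=1.35))
print(env.get_time(),lid_y("scene"),lid_y("top"))
E
```

```text
call 1.3 [0.2855 0.6116 0.2387] 0.003
call 0.375 [0.2863 0.6131 0.3344] 0.081
<lambda> 2.708 [ 0.4411 -0.1205  0.1603] 0.002
call 0.3 [ 0.4396 -0.1201  0.1291] 0.032
call 0.3 [ 0.4912 -0.0868  0.1316] 0.044
call 0.383 [ 0.5666 -0.0399  0.1032] 0.035
call 0.25 [ 0.5632 -0.0408  0.0721] 0.035
[-0.0032 -0.073   0.0721] [-0.57037401  0.49983067 -0.6328972 ]
call 1.85 [ 0.5421 -0.208   0.0699] 0.002
7.7667 (np.float64(-0.21180561795425593), np.int64(804)) (np.float64(0.292289642946169), np.int64(337))
```

View pics/c1.png

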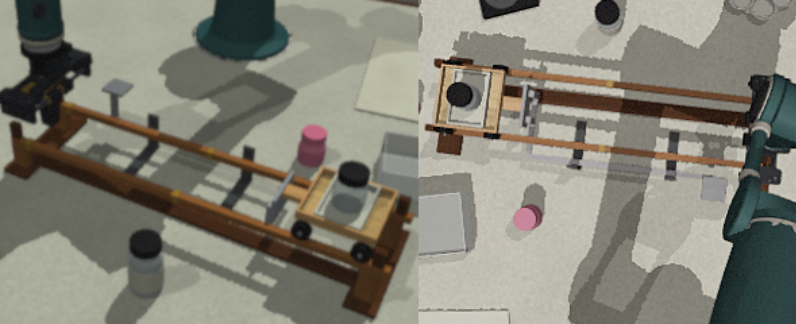

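The hand sits between the rails at the foot end and the trolley is untouched at the gate. Next I'll simulate the catch to choose robust parameters, since the speed profile is unknown.

```bash
cat > sim.py <<'E'
import numpy as np
prof={"mj":lambda u:u**3*(10-15*u+6*u*u),"cub":lambda u:u*u*(3-2*u),
 "trap":lambda u:np.where(u<.25,u*u/.375,np.where(u<.75,(u-.125)/.75,1-(1-u)**2/.375))}
dt=.002; tt=np.arange(0,6,dt)
def run(a,s0,h0,D,v,p,delay,off,e):
    """trolley at s0 when the move is commanded -> max|tray|, vmax, final s, min gap while s<.147"""
    u=np.clip((tt-delay)/(D/v),0,1); h=h0+off+D*prof[p](u); hv=np.gradient(h,dt)
    s=s0;vs=np.sqrt(2*a*s0);vt=vs;x=xm=0;vm=0;gap=9
    for i in range(len(tt)):
        vs+=a*dt; s+=vs*dt
        if s<.147: gap=min(gap,h[i]-s)
        if s>h[i]:
            s=h[i]
            if vs>hv[i]: vs=hv[i]-e*(vs-hv[i])*(vs-hv[i]>.01)
        dv=vs-vt; vt+=np.clip(dv,-.5*dt,.5*dt); x+=(vt-vs)*dt; xm=max(xm,abs(x)); vm=max(vm,vs)
        if u[i]>=1 and i*dt>delay+D/v+.6: break
    return xm,vm,s,gap
def worst(a,s0,h0,D,v,da=.004):
    r=[run(a+k*da,s0,h0,D,v,p,d,o,e) for p in prof for (k,d,o) in((0,.03,0),(1,.08,-.007),(-1,0,.007)) for e in(0,.3)]
    r=np.array(r); return r[:,0].max(),r[:,1].max(),r[:,2].max(),r[:,3].min()
def best(a,h0,hend=.425,seeds=None):
    B=None
    for s0 in np.arange(.125,h0-.04,.01):
        for v in np.arange(.07,.17,.01):
            if 1.5*v*1.25>.30: continue
            w=worst(a,s0,h0,hend-h0,v)
            if w[1]>.245 or w[3]<.052: continue
            if B is None or w[0]<B[0][0]: B=(w,s0,v)
    return B
if __name__=="__main__":
    import sys
    from multiprocessing import Pool
    J=[(a,h0) for a in(.06,.085,.11) for h0 in(.20,.215,.23,.25)]
    for j,b in zip(J,Pool().starmap(best,J)): print(j,b and (np.round(b[0],4),round(b[1],3),round(b[2],3)))
E
nproc; time timeout 500 python3 sim.py
```

```text
4
(0.06, 0.2) (array([0.0546, 0.1899, 0.432 , 9.    ]), np.float64(0.155), np.float64(0.11))
(0.06, 0.215) (array([0.0277, 0.2123, 0.432 , 0.0612]), np.float64(0.125), np.float64(0.09))
(0.06, 0.23) (array([0.0187, 0.2089, 0.432 , 0.0762]), np.float64(0.125), np.float64(0.08))
(0.06, 0.25) (array([0.0198, 0.2118, 0.432 , 0.0961]), np.float64(0.145), np.float64(0.08))
(0.085, 0.2) (array([0.0697, 0.2233, 0.432 , 9.    ]), np.float64(0.155), np.float64(0.13))
(0.085, 0.215) (array([0.0607, 0.2397, 0.432 , 0.0613]), np.float64(0.125), np.float64(0.1))
(0.085, 0.23) (array([0.0421, 0.2389, 0.432 , 0.0763]), np.float64(0.125), np.float64(0.09))
(0.085, 0.25) (array([0.0346, 0.2444, 0.432 , 0.0963]), np.float64(0.125), np.float64(0.08))
(0.11, 0.2) (array([0.0862, 0.2415, 0.432 , 9.    ]), np.float64(0.155), np.float64(0.14))
(0.11, 0.215) (array([0.0924, 0.2444, 0.432 , 9.    ]), np.float64(0.155), np.float64(0.12))
(0.11, 0.23) (array([0.0836, 0.2415, 0.432 , 9.    ]), np.float64(0.185), np.float64(0.13))
(0.11, 0.25) (array([0.0837, 0.2445, 0.432 , 9.    ]), np.float64(0.205), np.float64(0.12))
real	0m53.204s
user	2m47.648s
sys	0m0.148s
```

```bash
cat > opt.py <<'E'
from sim import *
import sim
from multiprocessing import Pool
def worst2(a,s0,h0,D,v,P):
    r=np.array([run(a+k,s0,h0,D,v,p,d,o,e) for p in P for (k,d,o,e) in((0,.05,0,0),(.003,.07,-.005,.2),(-.003,.03,.005,.2))])
    return r[:,0].max(),r[:,1].max(),r[:,3].min()
def job(a,P,hend=.43):
    c=[]
    rng=np.random.default_rng(0)
    best=None
    for n in range(1100):
        if best is None or n<500: s0=rng.uniform(.03,.16);h0=s0+rng.uniform(.03,.12);v=rng.uniform(.07,.17)
        else: s0,h0,v=np.array(best[1])+rng.normal(0,1,3)*[.008,.008,.006]
        if s0<.02 or h0<s0+.02: continue
        q=worst2(a,s0,h0,hend-h0,v,P); cost=q[0]+max(0,q[1]-.243)*5+max(0,.055-q[2])*5
        if best is None or cost<best[0]: best=(cost,(s0,h0,v),q)
    return best
if __name__=="__main__":
    J=[(a,P) for a in(.06,.085,.11) for P in(("mj",),("cub",),("trap",),("mj","cub","trap"))]
    for j,b in zip(J,Pool(4).starmap(job,J,chunksize=1)): print(j,np.round(b[0],4),np.round(b[1],3),np.round(b[2],4))
E
time timeout 570 python3 opt.py
```

```text
(0.06, ('mj',)) 0.0 [0.032 0.135 0.161] [0.     0.2211 0.0802]
(0.06, ('cub',)) 0.0 [0.032 0.135 0.161] [0.     0.2211 0.0881]
(0.06, ('trap',)) 0.0 [0.032 0.135 0.161] [0.     0.2211 0.0877]
(0.06, ('mj', 'cub', 'trap')) 0.0 [0.032 0.135 0.161] [0.     0.2211 0.0802]
(0.085, ('mj',)) 0.0078 [0.104 0.215 0.093] [0.0078 0.2427 0.0645]
(0.085, ('cub',)) 0.006 [0.137 0.209 0.121] [0.006  0.2409 0.0576]
(0.085, ('trap',)) 0.0045 [0.155 0.212 0.132] [4.500e-03 2.353e-01 9.000e+00]
(0.085, ('mj', 'cub', 'trap')) 0.014 [0.102 0.205 0.096] [0.014  0.2377 0.0554]
(0.11, ('mj',)) 0.0208 [0.052 0.197 0.075] [0.0208 0.2429 0.0558]
(0.11, ('cub',)) 0.0204 [0.084 0.198 0.088] [0.0195 0.2432 0.0557]
(0.11, ('trap',)) 0.0138 [0.127 0.207 0.109] [0.0136 0.2429 0.055 ]
(0.11, ('mj', 'cub', 'trap')) 0.0306 [0.047 0.198 0.063] [0.0306 0.2413 0.0552]
real	5m49.801s
user	16m6.968s
sys	0m0.307s
```

```bash
cat > sim.py <<'E'
import numpy as np
prof={"mj":lambda u:u**3*(10-15*u+6*u*u),"cub":lambda u:u*u*(3-2*u),
 "trap":lambda u:np.where(u<.25,u*u/.375,np.where(u<.75,(u-.125)/.75,1-(1-u)**2/.375))}
dt=.004; tt=np.arange(0,5,dt)
def batch(cs):
    """cs rows: a,s0,h0,D,v,prof idx,delay,off,e -> tray max, vmax, gap (vectorised)"""
    a,s0,h0,D,v,pi,de,off,e=np.array(cs).T; n=len(a); P=list(prof.values())
    u=np.clip((tt[:,None]-de)/(D/v),0,1); H=np.choose(pi.astype(int)[None].repeat(len(tt),0),[p(u) for p in P])
    H=h0+off+D*H; HV=np.gradient(H,dt,axis=0)
    s=s0.copy();vs=np.sqrt(2*a*s0);vt=vs.copy();x=np.zeros(n);xm=x.copy();vm=x.copy();gap=x+9
    for h,hv in zip(H,HV):
        vs=vs+a*dt; s=s+vs*dt; gap=np.where(s<.147,np.minimum(gap,h-s),gap)
        c=s>h; s=np.where(c,h,s); rel=vs-hv; vs=np.where(c&(rel>0),hv-e*rel*(rel>.02),vs)
        vt=vt+np.clip(vs-vt,-.5*dt,.5*dt); x=x+(vt-vs)*dt; xm=np.maximum(xm,abs(x)); vm=np.maximum(vm,vs)
    return xm,vm,gap
U=((0,.05,0,0),(.003,.07,-.005,.2),(-.003,.03,.005,.2))
def search(a,P,h0s,smin,hend=.43,N=2500,gmin=.033,U=U,seed=0):
    g=np.random.default_rng(seed); B=None
    for it in range(5):
        M=N//5
        if it==0: X=np.c_[g.uniform(smin,.2,M),g.choice(h0s,M),g.uniform(.06,.17,M)]
        else:
            X=B[1]+g.normal(0,1,(M,3))*np.array([.02,0,.015])/it; X[:,1]=np.where(g.random(M)<.7,B[1][1],g.choice(h0s,M))
        X[:,0]=np.clip(X[:,0],smin,X[:,1]-.01); X[:,2]=np.clip(X[:,2],.04,.2)
        cs=[(a+k,s0,h0,hend-h0,v,p,d,o,e) for s0,h0,v in X for p in P for k,d,o,e in U]
        xm,vm,gap=[q.reshape(M,-1) for q in batch(cs)]
        cost=xm.max(1)+5*np.maximum(0,vm.max(1)-.246)+5*np.maximum(0,gmin-gap.min(1)); i=cost.argmin()
        if B is None or cost[i]<B[0]: B=(cost[i],X[i],xm[i].reshape(len(P),-1).max(1),vm[i].max(),gap[i].min())
    return B
def job(*j): return j,search(*j)
if __name__=="__main__":
    from multiprocessing import Pool
    hs=np.arange(.13,.25,.01)
    J=[(a,P,hs,.06) for a in(.06,.085,.11) for P in((0,),(1,),(2,),(0,1),(0,1,2))]+[(.11,(0,1,2),[h],.06) for h in(.16,.18,.2)]
    for j,b in Pool(4).starmap(job,J,chunksize=1): print(j[:2],j[2][:1],*[np.round(z,4) for z in b])
E
time timeout 570 python3 sim.py &
python3 - <<'E'
from h import *
for n in("scene","top"):
    r=[]
    for i in range(4):
        p,d=vision.camera(n); P,u,v=cloud(n,d); rel=P[:,2]-.075-.021*P[:,1]
        k=(abs(P[:,0])<.04)&(rel>.085)&(rel<.115)&(P[:,1]>.0)&(p[v,u].max(1)<70); r.append([k.sum(),np.median(P[k,1]),P[k,1].mean(),u[k].mean(),v[k].mean(),(u[k].min()+u[k].max())/2])
    print(np.round(r,4))
E
wait
```

```text
[[3.540000e+02 3.031000e-01 3.027000e-01 4.716582e+02 2.590876e+02
  4.720000e+02]
 [3.550000e+02 3.027000e-01 3.026000e-01 4.716000e+02 2.590986e+02
  4.715000e+02]
 [3.560000e+02 3.026000e-01 3.027000e-01 4.716320e+02 2.591348e+02
  4.720000e+02]
 [3.530000e+02 3.029000e-01 3.027000e-01 4.716232e+02 2.591303e+02
  4.720000e+02]]
[[276.       0.2967   0.2966 190.0507 219.6739 190.    ]
 [277.       0.2964   0.2967 190.0289 219.6534 190.    ]
 [276.       0.2966   0.2967 190.     219.6703 190.    ]
 [277.       0.2961   0.2967 190.0289 219.6534 190.    ]]
(0.06, (0,)) [0.13] 0.0045 [0.0708 0.18   0.0767] [0.0045] 0.1972 0.039
(0.06, (1,)) [0.13] 0.0037 [0.1208 0.19   0.1019] [0.0037] 0.1997 0.0402
(0.06, (2,)) [0.13] 0.0032 [0.1648 0.22   0.1122] [0.0032] 0.1988 9.0
(0.06, (0, 1)) [0.13] 0.0072 [0.1034 0.2    0.0862] [0.0072 0.0071] 0.2062 0.0506
(0.06, (0, 1, 2)) [0.13] 0.0083 [0.0858 0.18   0.0856] [0.008  0.0064 0.0083] 0.2028 0.0347
(0.085, (0,)) [0.13] 0.0056 [0.0727 0.18   0.0933] [0.0056] 0.2358 0.0383
(0.085, (1,)) [0.13] 0.0048 [0.1182 0.19   0.1197] [0.0048] 0.237 0.0403
(0
[... 246 characters left out ...]
0.11, (0,)) [0.13] 0.0162 [0.06   0.19   0.0853] [0.0162] 0.246 0.0488
(0.11, (1,)) [0.13] 0.009 [0.0804 0.17   0.111 ] [0.009] 0.2459 0.0336
(0.11, (2,)) [0.13] 0.0084 [0.1054 0.18   0.1202] [0.0084] 0.2439 0.033
(0.11, (0, 1)) [0.13] 0.0205 [0.06   0.19   0.0818] [0.0205 0.02  ] 0.246 0.0477
(0.11, (0, 1, 2)) [0.13] 0.0205 [0.06   0.18   0.0872] [0.0205 0.0168 0.0205] 0.246 0.0387
(0.11, (0, 1, 2)) [0.16] 0.0424 [0.1498 0.16   0.0508] [0.0424 0.0424 0.0421] 0.1876 9.0
(0.11, (0, 1, 2)) [0.18] 0.0205 [0.06   0.18   0.0872] [0.0205 0.0168 0.0205] 0.246 0.0387
(0.11, (0, 1, 2)) [0.2] 0.0266 [0.0622 0.2    0.0738] [0.0266 0.0247 0.0266] 0.2459 0.0553
real	0m19.790s
user	0m37.185s
sys	0m13.420s
```

```bash
cat > plan.py <<'E'
from sim import batch
import numpy as np
U=[(k,d,o,e) for k in(-.002,.002) for d in(.02,.07) for o in(-.004,.004) for e in(.1,)]
def plan(a,h0,smin,hend=.43,M=400):
    g=np.random.default_rng(1); B=None; W=np.repeat([.5,.3,.2],len(U))/len(U)
    for it in range(5):
        X=np.c_[g.uniform(smin,.17,M),g.uniform(.06,.16,M)] if it==0 else B[1]+g.normal(0,1,(M,2))*np.array([.02,.015])/it
        X[:,0]=np.clip(X[:,0],smin,.17)
        xm,vm,gap=[q.reshape(M,-1) for q in batch([(a+k,s0,h0,hend-h0,v,p,d,o,e) for s0,v in X for p in range(3) for k,d,o,e in U])]
        c=(W*(np.minimum((xm/.011)**4,3)+3*(vm>.249)+3*np.minimum(1,np.maximum(0,.036-gap)/.003))).sum(1); i=c.argmin()
        if B is None or c[i]<B[0]: B=(c[i],X[i],xm[i].reshape(3,-1).max(1),vm[i].max(),gap[i].min())
    return B
if __name__=="__main__":
    for a in(.06,.077,.09,.1,.11):
        for h0 in(.17,.18,.19): print(a,h0,*[np.round(z,4) for z in plan(a,h0,.06)])
E
time python3 plan.py
```

```text
0.06 0.17 0.0899 [0.0613 0.0777] [0.005  0.007  0.0091] 0.2012 0.036
0.06 0.18 0.0293 [0.0856 0.0856] [0.0038 0.0052 0.0072] 0.2031 0.0361
0.06 0.19 0.027 [0.0993 0.089 ] [0.005  0.005  0.0068] 0.2066 0.0425
0.077 0.17 0.2222 [0.06   0.0869] [0.0057 0.0086 0.0114] 0.2257 0.036
0.077 0.18 0.0719 [0.0853 0.0973] [0.0053 0.0067 0.009 ] 0.2307 0.036
0.077 0.19 0.0736 [0.0974 0.0999] [0.0064 0.0067 0.0088] 0.2336 0.0427
0.09 0.17 0.3896 [0.0601 0.0943] [0.0069 0.0102 0.013 ] 0.2444 0.0357
0.09 0.18 0.1279 [0.0845 0.1046] [0.0059 0.0078 0.0103] 0.248 0.036
0.09 0.19 0.1524 [0.0935 0.1045] [0.0072 0.008  0.0107] 0.2483 0.043
0.1 0.17 0.62 [0.0602 0.0971] [0.005  0.0105 0.014 ] 0.2489 0.0344
0.1 0.18 0.2738 [0.0795 0.1038] [0.0092 0.0086 0.0122] 0.2489 0.0365
0.1 0.19 0.4293 [0.0867 0.1013] [0.0118 0.0093 0.0129] 0.2489 0.044
0.11 0.17 1.2203 [0.0606 0.0961] [0.0105 0.0113 0.0149] 0.2509 0.032
0.11 0.18 1.0517 [0.0778 0.1043] [0.0167 0.0097 0.0134] 0.2557 0.0361
0.11 0.19 1.3342 [0.0912 0.1074] [0.0282 0.0092 0.013 ] 0.2581 0.0429
real	2m30.623s
user	1m32.019s
sys	0m58.791s
```

```bash
cat > go.py <<'E'
from h import *
from plan import plan
from scipy.optimize import curve_fit
def lid(ymin):
    t=env.get_time(); p,d=vision.camera("scene"); P,u,v=cloud("scene",d); rel=P[:,2]-.075-.021*P[:,1]
    k=(abs(P[:,0])<.04)&(rel>.085)&(rel<.115)&(P[:,1]>ymin)&(P[:,1]<.36)&(p[v,u].max(1)<70); return t,P[k,1].mean(),k.sum()
X=-.03; Y0=.3027
if __name__=="__main__":
    env.move_straight(hand(.43,.07),.2); env.move_straight(w(-.113,-.17,.14),.25)
    env.move_straight(w(-.113,-.17,.114),.1); env.pause(.2)
    print("ready",C.T@(env.get_ee_pos()-O),lid(.1))
    env.move_straight(w(-.113,-.17,.0725),.2)
    print("pressed",C.T@(env.get_ee_pos()-O),env.get_wrist_force(),env.get_time())
    r=[lid(.1)]
    env.move_straight(w(-.055,-.10,.105),.45)
    env.move_straight(hand(.18,.012,X),.45)
    print("arrived",env.get_time())
    while True:
        r.append(lid(.1)); q=np.array(r); s=Y0-q[:,1]; t=q[:,0]
        if len(r)>=3:
            (a,t0),_=curve_fit(lambda t,a,t0:.5*a*np.maximum(t-t0,0)**2,t,s,p0=(.08,t[0]-.2)); now=env.get_time()
            sn=.5*a*(now-t0)**2
            if sn>.066 or (len(r)>16): break
    print("fit",a,t0,"s now",sn,s.round(4),(t-t0).round(3),(s-.5*a*(t-t0)**2).round(4))
    a=float(np.clip(a,.055,.115)); b=plan(a,.18,min(sn+.002,.16)); s0,v=b[1]; print("plan",*[np.round(z,4) for z in b],C.T@(env.get_ee_pos()-O))
    wt=t0+np.sqrt(2*s0/a)-env.get_time()
    if wt>.01: env.pause(wt)
    env.move_straight(hand(.43,.010,X),v)
    print("stopped",env.get_time(),Y0-lid(-.18)[1])
    env.pause(.5); e=C.T@(env.get_ee_pos()-O); print(Y0-lid(-.18)[1],e,.188-e[1])
E
python3 go.py
```

```text
ready [-0.1122689  -0.17025295  0.11462058] (10.0583, np.float64(0.3026480559318273), np.int64(359))
pressed [-0.11045576 -0.17041936  0.07434676] [ 1.71501801 -0.26779579  5.1526169 ] 10.4667
arrived 11.2833
fit 0.06527712512443216 10.257084960821777 s now 0.06638975211473618 [0.0015 0.0344 0.0378 0.0413 0.0451 0.0492 0.0529 0.0575 0.0619] [0.21  1.026 1.076 1.126 1.176 1.226 1.276 1.326 1.376] [ 0.0001  0.0001  0.     -0.0001 -0.      0.0001 -0.0002  0.0001  0.0001]
plan 0.0397 [0.0855 0.0895] [0.0042 0.0056 0.0078] 0.2121 0.0362 [-0.0300296   0.00695357  0.0874089 ]
stopped 14.8167 0.42621088963760273
0.42655935822292207 [-0.03003289 -0.24198505  0.07989639] 0.4299850516284017
```

```bash
python3 - <<'E'
from h import *
from go import lid,Y0
import cv2
env.pause(1.9); print("held",env.get_time(),Y0-lid(-.18)[1])
env.move_straight(hand(.498,.010,-.015),.028); print(Y0-lid(-.25)[1])
env.move_straight(hand(.512,.010,-.012),.015); env.pause(.3); print(Y0-lid(-.26)[1],env.get_wrist_force(),env.get_time())
env.move_straight(hand(.53,.010,-.005),.04); env.pause(.3); print(Y0-lid(-.26)[1])
p,d=vision.camera("scene"); cv2.imwrite("pics/s2.png",cv2.resize(p[130:330,180:450,::-1],None,fx=2.8,fy=2.8))
E
```

```text
held 17.3167 0.4264164409540584
0.49436336495519795
0.49907643879295405 [0.32552925 0.82247309 0.33093102] 21.5083
0.4990047436513889
```

View pics/s2.png

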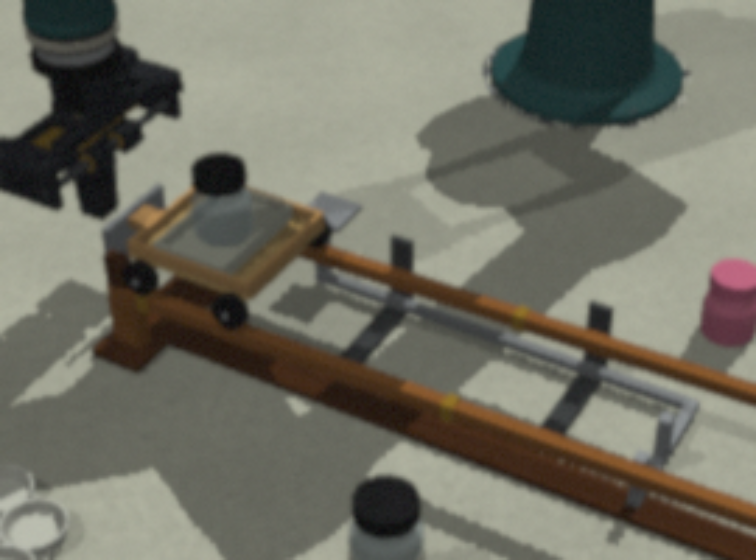

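The trolley rests at the foot with its buffer at about (135,220). The hand is clear at (100,190), the jar is upright, and the release bar is down. Now I'll retreat and hand in.

```bash
python3 - <<'E'
from h import *
from go import lid,Y0
env.move_straight(hand(.56,.010,0),.1); env.move_straight(hand(.58,.16,0),.15); env.pause(.7)
print(Y0-lid(-.26)[1],env.get_wrist_force(),env.get_time()); print(env.sign_off())
E
```

```text
0.4988747658107243 [ 0.63656534  0.26642948 -0.80754537] 24.9083
the job is handed in; nothing more can be done
None
```

I handed the job in at about 25 s: the trolley ran free, was caught and held still at about 0.427 m for over 2 s, then eased down to rest at the foot at about 0.499 m, with the jar upright, the release down and the hand clear; tray shift was only judged from the pictures, and no verdict came back.

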